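# Clear the jar and turn the figure to the stop

### The job

A paint jar stands in the way of the turntable's handle: lift it out from beside the wheel and set it down gently, upright, in the empty wooden tray. Then turn the wheel slowly by its upright peg all the way to the stop post, so that the loose clay figure rides round without being touched and stays standing in the middle of the wheel. Let go, and leave everything else on the bench as it is.

Things in the scene. Friction and masses are not known exactly. Their poses are not given: they have to be found in the camera images.
- jar_mid (a point): The paint jar that is in the way: closed upright jar, body 50 mm diameter up to 60 mm, then a narrower white cap 43 mm wide, 85 mm tall in all, 110 to 230 g. It stands on the bench close outside the wheel's rim, between the handle and the stop post; only about 10 to 15 mm lie between it and the rim, so the room for fingers is on its two sides along the rim. The point is at its centre, 42.5 mm above its underside; z is up along the jar.
- tray: Shallow empty light-wood tray fixed on the bench, 140 (x) by 120 (y) mm outside, 20 mm high, walls and floor 6 mm thick. Origin under its centre, at bench height.
- wheel_top (a point): Centre of the round aluminium wheel (200 mm diameter), on its upper face, 35 mm above the bench; z is the vertical axis that the wheel turns about. The turntable itself is fixed to the bench.
- stop_top (a point): Top of the stop: a dark steel post 14 mm diameter, 45 mm above the bench, on the fixed base, 125 mm from the wheel's axis. The handle's arm comes to rest beside it; the peg's centre then stands 0.135 rad short of the post as seen from the axis.
- wheel (a joint): Angle of the wheel, rad: it grows counter-clockwise seen from above (about +z), from 0 at one end of travel to 1.70 where the handle's arm meets the stop post. Light friction (about 1 N at the peg); it stays where it is left. Starts between 0 and 0.3.
- figure_mid (a point): Clay figure of a woman in a long gown, 157 mm tall, 84 mm wide at the hem and at most 72 mm across above 60 mm of its height (arms included), 280 g. It is loose: it only stands on the middle of the wheel. Point 80 mm above its underside; z is up along it.
- peg_mid (a point): The turntable's handle: an upright round wooden peg, 16 mm diameter, on a flat arm (20 mm wide, top 31 mm above the bench) that sticks out from the wheel's rim. The peg is 135 mm from the wheel's axis and rises from the arm to 90 mm above the bench. The point is on its axis, 70 mm above the bench. The peg does not spin in the arm, but being round it can turn between the fingers.
- jar_far_mid (a point): A bystander paint jar, same make as the jar to be moved, 50 mm diameter, 85 mm tall, on the far side of the bench, not near the turntable. Point half-way up.
- jar_side_mid (a point): A bystander paint jar of the same make, at the right of the bench beyond the turntable (-y), well away from the handle's path. Point half-way up.
- cap: An empty white jar cap, 43 mm wide, 16 mm high, on the bench. Origin under its centre.
- brush: A brush 170 mm long lying on the bench near the robot. Leave it.
- palette_knife: A palette knife 200 mm long lying on the bench at the right. Leave it.
- water_pot: A white cup, 76 mm wide, 85 mm tall, at the left beyond the tray. Leave it.
- paint_can: A steel can, 68 mm wide, 100 mm tall, at the far right of the turntable. Leave it.

How it is judged:
By the outcome, as a careful person would: the job done as asked, in the order asked, and still so for the second after the job is handed in, with the robot touching nothing.
It also fails if it takes over 64 s, if anything falls off the work surface, if the arm or the gripper's body presses on something with over 40 N, if the wrist force passes 120 N, or if a joint passes its speed limit or range.

### The arm

A 7-joint arm with a two-finger parallel gripper is mounted at the origin on the work surface. World frame = base frame: x ahead of the robot, y to its left, z up, the work surface at z = 0. Lengths are in m, angles in rad, forces in N, time in s.
With the tool pointing down it reaches from about 0.425 to 0.825 m from the base axis. Payload 3.6 kg.
Tool frame: the origin (TCP) lies at the very end of the fingers, on their centre line; the grasp point (between the pads) lies 19 mm behind it (robot.grip_depth is the distance from the TCP to the grasp point, in m); y points along the fingers, z is the direction in which the jaws open and shut, and the axes are right-handed (so a half turn about y gives the same grasp; the last joint's range is limited). The gripper opens to 93 mm and grips with 3 to 60 N. Pads are 15 mm wide; open, the fingers measure 128 mm over their backs; the gripper's body (75 mm by 188 mm) begins 65 mm behind the grasp point.
Start: joints at [-1.24, 0.615, -0.013, 1.423, 0.008, 1.103, -0.04], TCP at [0.228, 0.609, 0.219] pointing down, gripper open.
Joint ranges: [-3.12, 3.12], [-0.3, 2.06], [-1.34, 1.32], [0.26, 2.42], [-1.36, 4.5], [0.01, 1.98], [-2.84, 2.84]. Speed limits (rad/s): [2.79, 2.79, 3.14, 3.14, 3.14, 3.14, 3.14].

### API

Orientations are given as a 3x3 rotation matrix whose columns are the frame's x, y, z axes.
In Python, from bench import robot gives the robot as it stands.
- The arm moves only by the tool arm_command, never from a script. Its arguments are lists of equal length, an entry for each row: "slide": the shift along the world's x, y, z in mm, a list of three; "turn": the turn about the world's z in rad; "grip": the opening in per cent of the stroke, from 0 (shut) to 100 (fully open). A call has 1 to 20 rows; each row is the pose to reach, as a shift and turn from the pose commanded when the call began; what a row does not reach only later rows make up. A row lasts 1/12 s, in which the tool goes at most 41.7 mm and 7.16 degrees, less where a joint would pass 70% of its speed; a pose out of reach is approached as far as the arm can. A call with a gripper value outside its range is refused whole. The fingers move at their own pace and stop on an object; "force" is the grip in N (left out, the last holds). Time passes only in rows, so rows that repeat a pose let the fingers close. It gives the time, the measured TCP pose, the force and the opening at its end, in the units of the state.
- robot.observe(): the state, without advancing time (a new reading comes with each control period).
- robot.get_image(name): name is "side" or "top" or "wrist"; returns the picture (400x640x3 uint8, red, green, blue); there is no depth.
- robot.camera_params(name): a dict with "vfov" (degrees; the focal length in pixels is half the picture's height over the tangent of half this angle, whatever the lens; pixels are square), "cx", "cy" (the principal point, pixels), "k1" (the pictures are not rectified: a ray, as slopes to the right and down, at radius r is drawn at 1 + k1 r^2 times it, then the intrinsics apply), "world_from_camera" (4x4, takes a point from camera to world coordinates); the wrist camera has in their place "mount" (4x4, takes a point from camera to tool coordinates, whose origin is the TCP and whose axes are the tool frame's). Camera axes: x right, y down, z forward; pixel columns grow to the right and rows downward; lengths in m; the calibration is good to about 2 mm. A picture is of the moment at which its call begins: read the wrist's pose just before it. camera_params takes no time and is no camera call.
- robot.job_done(): hands the job in, once; it reports no verdict.
Trained networks look in the newest picture that a camera, given by its name, has taken for a name from the list of things; names that differ only in an ending like _2 or _b are one class to them, and where a whole thing is asked for, a point or a joint stands for the part that bears it (a point fixed in the world has none). Each returns a list of dicts, best first, with "conf" (0 to 1); they miss things now and then, are a little off and sometimes report something else, mostly with a low value. They report only what shows in the picture. A call takes as long as a camera call.
- robot.masks_of(camera, query): "region" (400x640 bool, what is visible of it) and "bbox" ([left, top, right, bottom] in pixels, round what is visible of it).
- robot.place_of(camera, query): "at" ([column, row] in pixels: a listed point, or the origin of a listed thing).
The state is a dict: "clock": time; "qpos": joint angles; "joint_vel": joint speeds; "effort": joint torques, N m; "ee_pos": TCP position; "orientation": TCP orientation; "wrist_force": force on the tool from outside, world axes, zero at the start; "torque": the same for the moment, N m; "grip_width": opening from 0.0 (shut) to 1.0 (fully open).
Only numpy, scipy, OpenCV 4.12 (cv2) and the standard library are available. Lean on these libraries where they do the work, as an engineer would, in place of code of your own. Each camera call takes 0.05 s, during which the arm holds its last target.

## Working session

There is one attempt and no reset: what is moved stays moved. The work goes in short steps, Python scripts to look and compute and a tool call to move; the robot and the scene stay as the last step left them, time stands still between calls to the robot, and variables do not carry over. Pictures are saved under pics/ and viewed, and the job is handed in when it is done.

Besides the shell and the picture viewer there is one more tool, called in YAML: its name, and indented under it one key for each argument. arm_command: Moves the arm, as the interface text tells. Its arguments: {"type":"object","properties":{"slide":{"type":"array"},"turn":{"type":"array"},"grip":{"type":"array"},"force":{"type":"number"}},"required":["slide","turn","grip"]}

```bash
ls; mkdir -p pics; python3 - <<'E'
from bench import robot
import cv2
print(robot.observe())
for c in ("side","top","wrist"):
    im=robot.get_image(c); cv2.imwrite(f"pics/a_{c}.png",im[:,:,::-1])
    print(c,robot.camera_params(c))
E
```

```text
pics
{'clock': 0.0, 'qpos': array([-1.23948835,  0.61589247, -0.01263475,  1.42488485,  0.00813066,
        1.10339589, -0.04040236]), 'joint_vel': array([ 0.00054436,  0.00068074,  0.00119362,  0.0007928 ,  0.00134537,
       -0.00094687,  0.00192063]), 'effort': array([-2.05456668e-04, -4.58942735e+01,  2.08847662e-01, -1.65742975e+01,
       -6.10848027e-02,  2.05326610e-02,  2.17748366e-04]), 'ee_pos': array([0.22735858, 0.6080993 , 0.21750315]), 'orientation': array([[ 9.36699333e-01, -8.36257068e-04,  3.50133775e-01],
       [-3.50134770e-01, -2.38766092e-03,  9.36696291e-01],
       [ 5.26818360e-05, -9.99996800e-01, -2.52932306e-03]]), 'wrist_force': array([ 1.13229528, -0.10772774, -0.55513837]), 'torque': array([ 0.01165996,  0.00624699, -0.01950666]), 'grip_width': 0.9963922593223087}
side {'vfov': 57.584762805024084, 'cx': 318.5911450639426, 'cy': 205.39963751024905, 'k1': -0.04839723845720426, 'world_from_camera': array([[ 0.98998352, -0.10361159,  0.09590242,  0.47849686],
       [-0.14102702, -0.69380727,  0.70621729, -0.65016616],
       [-0.0066345 , -0.71266831, -0.
[... 228 characters left out ...]
.00506084, -0.98014792,  0.19820305,  0.34133249],
       [-0.99986316,  0.00808157,  0.01443462,  0.00615744],
       [-0.01574986, -0.19810287, -0.98005469,  1.28698113],
       [ 0.        ,  0.        ,  0.        ,  1.        ]])}
wrist {'vfov': 71.81885312955269, 'cx': 321.8142179229223, 'cy': 200.80126956355417, 'k1': -0.035343897101406285, 'mount': array([[-6.06575151e-04,  9.59519643e-01,  2.81641060e-01,
        -7.78377401e-02],
       [-9.29784319e-04, -2.81641531e-01,  9.59519246e-01,
        -1.66510523e-01],
       [ 9.99999384e-01,  3.20155091e-04,  1.06298307e-03,
        -1.54400318e-04],
       [ 0.00000000e+00,  0.00000000e+00,  0.00000000e+00,
         1.00000000e+00]])}
```

View pics/a_top.png

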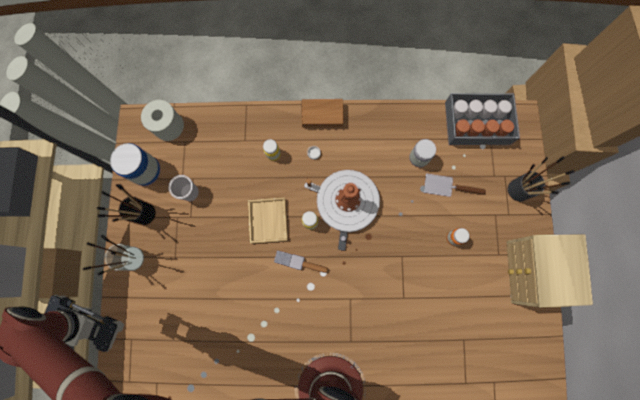

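View pics/a_side.png

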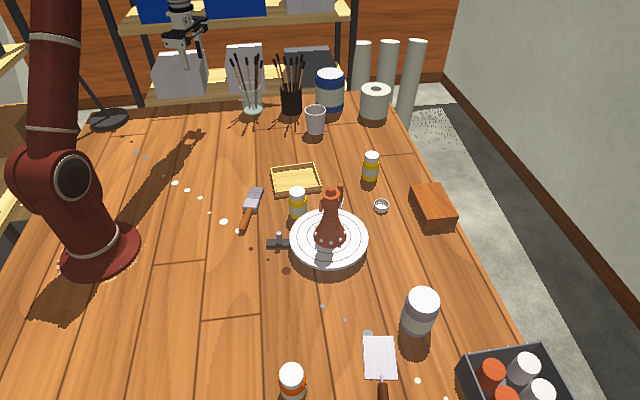

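```bash
cat > h.py <<'E'
from bench import robot
import numpy as np, cv2
from scipy.optimize import least_squares
def cam(c):
    p=robot.camera_params(c); f=200/np.tan(np.radians(p['vfov'])/2)
    if c=='wrist':
        s=robot.observe(); T=np.eye(4);T[:3,:3]=s['orientation'];T[:3,3]=s['ee_pos']; W=T@p['mount']
    else: W=p['world_from_camera']
    return f,p['cx'],p['cy'],p['k1'],np.array(W)
def proj(C,P):
    f,cx,cy,k1,W=C; q=np.linalg.inv(W)@np.append(P,1); s=q[:2]/q[2]; s=s*(1+k1*(s@s)); return np.array([cx+f*s[0],cy+f*s[1]])
def ray(C,uv):
    f,cx,cy,k1,W=C; d=np.array([(uv[0]-cx)/f,(uv[1]-cy)/f]); s=d.copy()
    for _ in range(20): s=d/(1+k1*(s@s))
    return W[:3,3],W[:3,:3]@np.array([s[0],s[1],1])
def atz(C,uv,z):
    o,d=ray(C,uv); return o+d*(z-o[2])/d[2]
def tri(obs):
    A=np.zeros((3,3));b=np.zeros(3)
    for C,uv in obs:
        o,d=ray(C,uv);d=d/np.linalg.norm(d);M=np.eye(3)-np.outer(d,d);A+=M;b+=M@o
    return np.linalg.solve(A,b)
E
python3 - <<'E'
from h import *
zs=dict(jar_mid=.0425,tray=0,wheel_top=.035,stop_top=.045,figure_mid=.115,peg_mid=.07,jar_far_mid=.0425,jar_side_mid=.0425)
np.set_printoptions(precision=4,suppress=True)
for n,z in zs.items():
    for c in("top","side"):
        C=cam(c)
        for r in robot.place_of(c,n)[:3]: print(n,c,round(r['conf'],2),np.array(r['at']),atz(C,r['at'],z))
print(robot.observe()['clock'])
E
```

```text
jar_mid top 0.53 [310.4 220.2] [0.5178 0.0591 0.0425]
jar_mid side 0.84 [299.4 199. ] [0.5239 0.0741 0.0425]
tray top 0.96 [270.9 218.2] [0.5313 0.1908 0.    ]
tray top 0.72 [347.9 200.7] [ 0.5878 -0.0628  0.    ]
tray side 0.77 [296.  180.6] [0.5249 0.2022 0.    ]
wheel_top top 0.55 [347.2 197.4] [ 0.5919 -0.0589  0.035 ]
wheel_top top 0.28 [343.5 237.1] [ 0.4643 -0.045   0.035 ]
wheel_top side 0.84 [327.1 236.6] [ 0.5788 -0.0642  0.035 ]
stop_top top 0.95 [343.6 236.5] [ 0.4652 -0.0449  0.045 ]
stop_top top 0.62 [267.  219.9] [0.5193 0.1966 0.045 ]
stop_top side 0.96 [280.1 229.5] [ 0.4641 -0.0322  0.045 ]
figure_mid top 0.86 [349.2 192.4] [ 0.5912 -0.061   0.115 ]
figure_mid side 0.73 [329.6 209.9] [ 0.5863 -0.0504  0.115 ]
peg_mid top 0.97 [310.  181.9] [0.6357 0.0593 0.07  ]
peg_mid side 0.86 [335.1 187.2] [0.6231 0.0772 0.07  ]
peg_mid side 0.57 [371.3 166.2] [0.7428 0.1519 0.07  ]
jar_far_mid top 0.73 [268.5 149.9] [0.752  0.1974 0.0425]
jar_far_mid side 0.58 [371.9 166.7] [0.7551 0.1827 0.0425]
jar_side_mid top 0.63 [456.5 234.1] [ 0.4694 -0.402   0.0425]
jar_side_mid top 0.52 [186.4 193. ] [0.6093 0.4636 0.0425]
jar_side_mid side 0.95 [290.3 379.8] [ 0.4573 -0.4001  0.0425]
0.95
```

The top view shows the wheel at (348,200), with the peg arm at (311,187), the jar at (310,220), the stop at (343,240) and the tray at (268,220). I'll zoom in and triangulate.

```bash
python3 - <<'E'
from h import *
t=cv2.imread('pics/a_top.png')[130:270,230:400]; s=cv2.imread('pics/a_side.png')[150:280,240:400]
cv2.imwrite('pics/z_top.png',cv2.resize(t,None,fx=4,fy=4,interpolation=cv2.INTER_CUBIC))
cv2.imwrite('pics/z_side.png',cv2.resize(s,None,fx=4,fy=4,interpolation=cv2.INTER_CUBIC))
E
```

```text
(no output)
```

View pics/z_top.png

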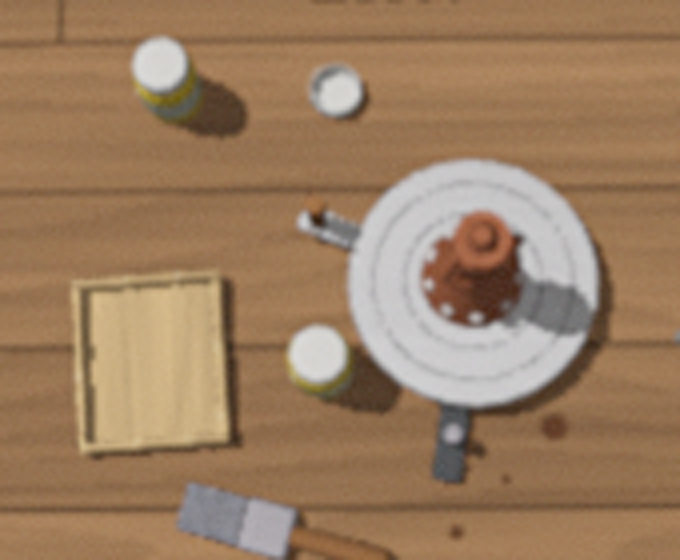

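View pics/z_side.png

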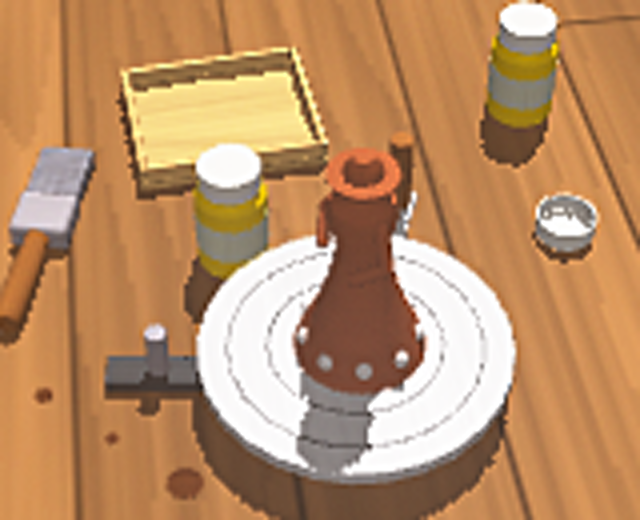

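```bash
python3 - <<'E'
from h import *
np.set_printoptions(precision=4,suppress=True)
t=cam('top');s=cam('side')
T=lambda x,y:(230+x/4-.4,130+y/4-.4); S=lambda x,y:(240+x/4-.4,150+y/4-.4)
for n,a,b,z in (('jar',T(319,352),S(229,167),.085),('wheel',T(474,283),S(356,352),.035),('peg',T(316,207),S(400,137),.09),('stop',T(453,433),S(155,330),.045)):
    print(n,tri([(t,a),(s,b)]),atz(t,a,z),atz(s,b,z))
for c in ((73,282),(220,272),(233,444),(85,453)): print('tray',atz(t,T(*c),.02))
for c in ((123,70),(295,48),(327,145),(138,190)): print('trayS',atz(s,S(*c),.02))
# wheel by mask ellipse edge
for c,f in(('top',T),('side',S)):
    C=cam(c)
    pts={'top':[(474,159),(600,285),(474,408),(348,283)],'side':[(197,345),(516,350),(356,478),(356,233)]}[c]
    print(c,[atz(C,f(*p),.035)[:2] for p in pts])
E
```

```text
jar [0.5187 0.0605 0.0843] [0.5198 0.0605 0.085 ] [0.5175 0.0594 0.085 ]
wheel [ 0.5833 -0.062   0.0279] [ 0.5822 -0.0616  0.035 ] [ 0.582 -0.068  0.035]
peg [0.6319 0.0626 0.0935] [0.6327 0.0627 0.09  ] [0.6329 0.0666 0.09  ]
stop [ 0.46   -0.0425  0.0477] [ 0.461  -0.0425  0.045 ] [ 0.4592 -0.0403  0.045 ]
tray [0.5885 0.2649 0.02  ]
tray [0.5959 0.1443 0.02  ]
tray [0.4557 0.1322 0.02  ]
tray [0.4489 0.251  0.02  ]
trayS [0.4506 0.2552 0.02  ]
trayS [0.587  0.2627 0.02  ]
trayS [0.5951 0.1442 0.02  ]
trayS [0.4548 0.1164 0.02  ]
top [array([ 0.6852, -0.0635]), array([ 0.5797, -0.1627]), array([ 0.4816, -0.0598]), array([0.583 , 0.0395])]
side [array([ 0.4842, -0.0477]), array([ 0.6812, -0.0812]), array([ 0.5667, -0.1622]), array([0.5989, 0.0358])]
```

arm_command:
  slide:
    - [6,-11,0]
    - [17,-33,0]
    - [35,-66,0]
    - [52,-99,0]
    - [71,-135,0]
    - [90,-170,0]
    - [109,-206,0]
    - [128,-242,0]
    - [147,-277,0]
    - [166,-313,0]
    - [185,-349,0]
    - [204,-384,0]
    - [223,-420,0]
    - [242,-456,0]
    - [259,-489,0]
    - [274,-516,0]
    - [284,-535,0]
    - [291,-549,0]
    - [291,-549,0]
    - [291,-549,0]
  turn: [-0.015,-0.044,-0.087,-0.13,-0.18,-0.225,-0.27,-0.32,-0.37,-0.415,-0.46,-0.51,-0.56,-0.6,-0.65,-0.68,-0.71,-0.728,-0.728,-0.728]
  grip: [100,100,100,100,100,100,100,100,100,100,100,100,100,100,100,100,100,100,100,100]
  force: 20

```text
clock: 2.62
ee_pos: [0.5186, 0.0596, 0.2186]
orientation: [[0.465, -0.0, 0.885], [-0.885, 0.0, 0.465], [-0.0, -1.0, -0.0]]
wrist_force: [-0.1, 0.9, -0.4]
grip_width: 1.001
```

```bash
python3 - <<'E'
from h import *
np.set_printoptions(precision=4,suppress=True)
o=robot.observe();print(o['clock'],o['ee_pos'],o['orientation'],o['qpos'])
C=cam('wrist')
im=robot.get_image('wrist')[:,:,::-1].copy()
for P in((.519,.060,.085),(.583,-.0616,.035),(.460,-.0418,.045),(.632,.0629,.09)):
    u=proj(C,np.array(P));print(P,u)
    cv2.drawMarker(im,(int(u[0]),int(u[1])),(255,0,255),0,10)
cv2.imwrite('pics/b_wrist.png',im)
E
```

```text
2.6167 [0.5186 0.0596 0.2186] [[ 0.4652 -0.0002  0.8852]
 [-0.8852  0.0004  0.4652]
 [-0.0004 -1.     -0.    ]] [-0.3365  0.4247  0.2609  1.7977 -0.1328  0.9364  0.4651]
(0.519, 0.06, 0.085) [321.8243 192.1705]
(0.583, -0.0616, 0.035) [321.8122 275.948 ]
(0.46, -0.0418, 0.045) [246.8371 230.2874]
(0.632, 0.0629, 0.09) [409.1531 235.0627]
```

View pics/b_wrist.png

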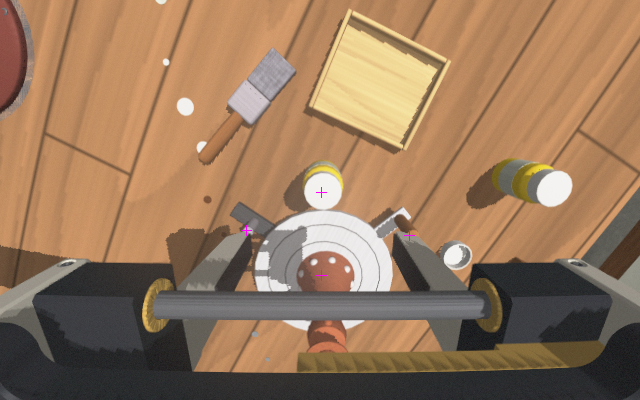

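arm_command:
  slide:
    - [0,0,-8]
    - [0,0,-25]
    - [0,0,-45]
    - [0,0,-70]
    - [0,0,-95]
    - [0,0,-120]
    - [0,0,-145]
    - [0,0,-165]
    - [0,0,-182]
    - [0,0,-192]
    - [0,0,-197]
    - [0,0,-197]
    - [0,0,-197]
    - [0,0,-197]
    - [0,0,-197]
    - [0,0,-197]
    - [0,0,-197]
    - [0,0,-197]
    - [0,0,-197]
    - [0,0,-197]
  turn: [0,0,0,0,0,0,0,0,0,0,0,0,0,0,0,0,0,0,0,0]
  grip: [100,100,100,100,100,100,100,100,100,100,100,100,85,75,65,60,55,50,45,40]
  force: 20

```text
clock: 4.33
ee_pos: [0.5188, 0.0599, 0.0218]
orientation: [[0.466, 0.0, 0.885], [-0.885, 0.0, 0.466], [0.0, -1.0, 0.0]]
wrist_force: [-0.1, 0.2, 0.5]
grip_width: 0.537
```

```bash
python3 - <<'E'
from h import *
o=robot.observe();print(o['clock'],o['ee_pos'],o['wrist_force'],o['grip_width'])
C=cam('wrist')
im=robot.get_image('wrist')[:,:,::-1].copy()
cv2.imwrite('pics/c_wrist.png',im)
E
```

```text
4.3333 [0.51883274 0.05986344 0.02182783] [-0.12167798  0.16589036  0.4611954 ] 0.5371327626502623
```

View pics/c_wrist.png

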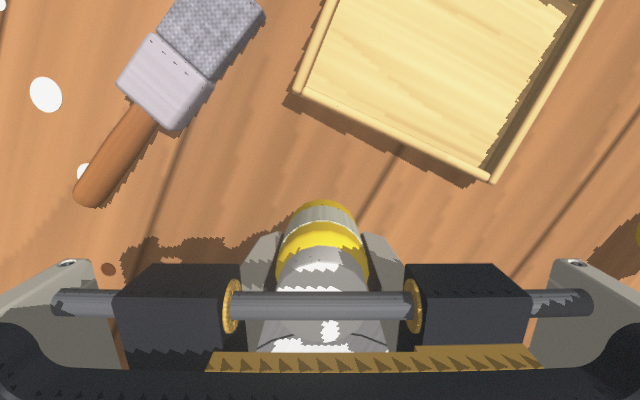

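arm_command:
  slide:
    - [0,0,0]
    - [0,0,0]
    - [0,0,3]
    - [0,0,10]
    - [0,0,22]
    - [0,0,38]
    - [0,0,50]
    - [0,0,58]
    - [0,0,60]
    - [0,4,60]
    - [0,12,60]
    - [1,26,60]
    - [1,44,60]
    - [2,64,60]
    - [2,84,60]
    - [2,104,60]
    - [3,120,60]
    - [3,131,60]
    - [3,136,60]
    - [3,138,60]
  turn: [0,0,0,0,0,0,0,0,0,0,0,0,0,0,0,0,0,0,0,0]
  grip: [40,40,40,40,40,40,40,40,40,40,40,40,40,40,40,40,40,40,40,40]
  force: 20

```text
clock: 6.05
ee_pos: [0.5209, 0.1989, 0.081]
orientation: [[0.468, -0.001, 0.884], [-0.884, -0.0, 0.468], [-0.0, -1.0, -0.001]]
wrist_force: [-0.4, -0.0, -1.8]
grip_width: 0.531
```

```bash
python3 - <<'E'
from h import *
o=robot.observe();print(o['clock'],o['ee_pos'],o['wrist_force'],o['grip_width'])
for c in ('wrist','side'):
    im=robot.get_image(c)[:,:,::-1].copy()
    cv2.imwrite(f'pics/d_{c}.png',im)
E
```

```text
6.05 [0.52089866 0.19891074 0.08095267] [-0.39806642 -0.03872686 -1.79396349] 0.5305082152243533
```

View pics/d_wrist.png

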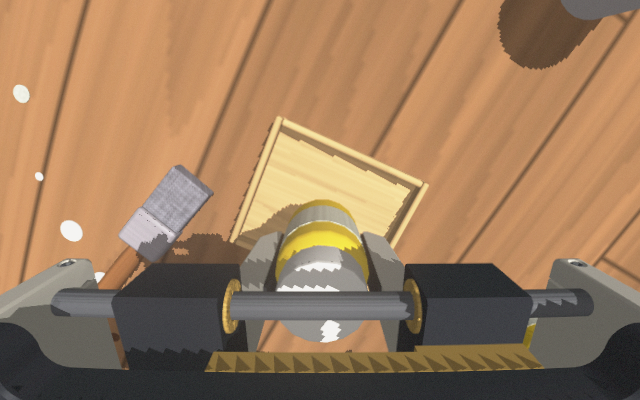

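View pics/d_side.png

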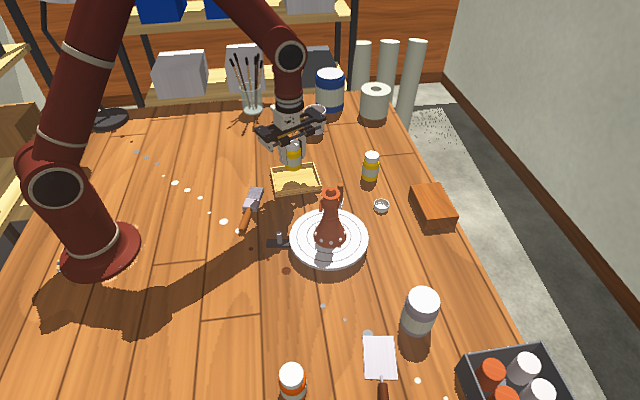

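arm_command:
  slide:
    - [0,0,-4]
    - [0,0,-12]
    - [0,0,-22]
    - [0,0,-32]
    - [0,0,-40]
    - [0,0,-46]
    - [0,0,-49]
    - [0,0,-51]
    - [0,0,-52]
    - [0,0,-52.5]
    - [0,0,-53]
    - [0,0,-53.5]
    - [0,0,-54]
    - [0,0,-54]
  turn: [0,0,0,0,0,0,0,0,0,0,0,0,0,0]
  grip: [40,40,40,40,40,40,40,40,40,40,40,40,40,40]

```text
clock: 7.32
ee_pos: [0.5218, 0.1979, 0.0279]
orientation: [[0.466, 0.001, 0.885], [-0.885, 0.0, 0.466], [0.0, -1.0, 0.001]]
wrist_force: [0.5, -0.8, -0.3]
grip_width: 0.533
```

arm_command:
  slide:
    - [0,0,-0.5]
    - [0,0,-1]
    - [0,0,-1]
    - [0,0,-1]
    - [0,0,-1]
    - [0,0,-1]
    - [0,0,-1]
    - [0,0,-1]
    - [0,0,-1]
    - [0,0,-1]
    - [0,0,-1]
    - [0,0,-1]
  turn: [0,0,0,0,0,0,0,0,0,0,0,0]
  grip: [40,40,40,56,59,63,68,74,80,86,90,90]

```text
clock: 8.32
ee_pos: [0.5216, 0.1978, 0.0266]
orientation: [[0.466, -0.0, 0.885], [-0.885, -0.0, 0.466], [-0.0, -1.0, -0.0]]
wrist_force: [0.0, -0.3, -0.0]
grip_width: 0.897
```

arm_command:
  slide:
    - [0,0,3]
    - [0,0,12]
    - [0,0,28]
    - [0,0,52]
    - [0,0,80]
    - [0,0,110]
    - [0,0,140]
    - [0,0,168]
    - [0,0,190]
    - [0,0,205]
    - [0,0,213]
    - [0,0,215]
    - [0,0,215]
  turn: [0,0,0,0,0,0,0,0,0,0,0,0,0]
  grip: [90,90,90,90,90,90,90,90,90,90,90,90,90]

```text
clock: 9.4
ee_pos: [0.5214, 0.1978, 0.2419]
orientation: [[0.466, 0.0, 0.885], [-0.885, 0.0, 0.466], [-0.0, -1.0, 0.0]]
wrist_force: [-0.2, 0.5, -1.2]
grip_width: 0.899
```

```bash
python3 - <<'E'
from h import *
o=robot.observe();print(o['clock'],o['ee_pos'],o['wrist_force'],o['grip_width'])
for c in ('wrist','side'):
    im=robot.get_image(c)[:,:,::-1].copy()
    if c=='side': im=cv2.resize(im[90:290,200:440],None,fx=3,fy=3,interpolation=cv2.INTER_CUBIC)
    cv2.imwrite(f'pics/e_{c}.png',im)
E
```

```text
9.4 [0.52143674 0.19776838 0.24192255] [-0.18967787  0.53757261 -1.15275512] 0.8994066928953229
```

View pics/e_wrist.png

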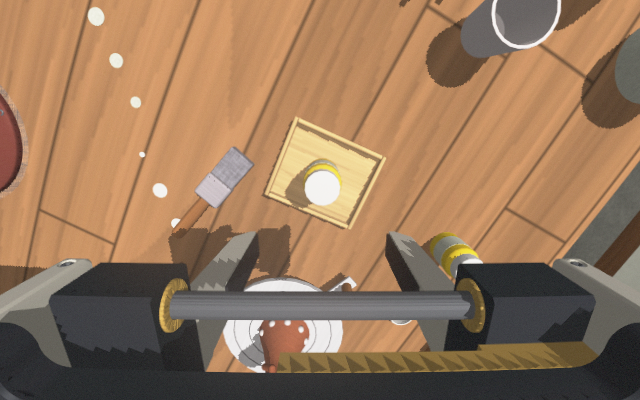

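View pics/e_side.png

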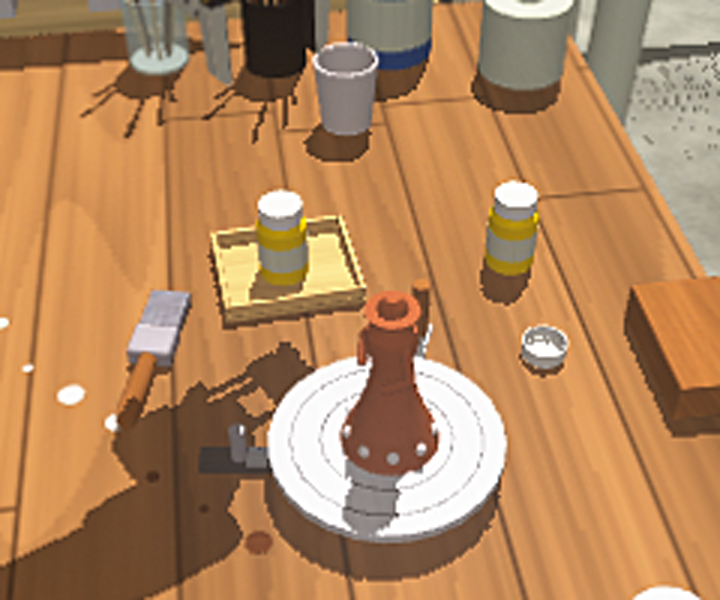

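arm_command:
  slide:
    - [2,-3,0]
    - [8,-10,0]
    - [20,-24,0]
    - [36,-44,0]
    - [54,-66,0]
    - [72,-88,0]
    - [88,-107,0]
    - [100,-122,0]
    - [107,-131,0]
    - [111,-135,0]
    - [111,-135,0]
    - [111,-135,0]
  turn: [-0.02,-0.08,-0.17,-0.28,-0.4,-0.52,-0.64,-0.75,-0.83,-0.866,-0.866,-0.866]
  grip: [80,80,80,80,80,80,80,80,80,80,80,80]

```text
clock: 10.5
ee_pos: [0.6321, 0.0634, 0.2408]
orientation: [[-0.37, -0.002, 0.929], [-0.929, 0.0, -0.37], [0.0, -1.0, -0.002]]
wrist_force: [-0.1, 1.3, 0.2]
grip_width: 0.803
```

```bash
python3 - <<'E'
from h import *
o=robot.observe();print(o['clock'],o['ee_pos'],o['wrist_force'],o['grip_width'],o['qpos'])
C=cam('wrist')
im=robot.get_image('wrist')[:,:,::-1].copy()
for P in((.6325,.063,.09),(.6325,.063,.031)):
    u=proj(C,np.array(P));print(P,u)
for r in robot.place_of('wrist','peg_mid')[:2]: print(r, atz(C,r['at'],.07))
for r in robot.place_of('wrist','stop_top')[:2]: print(r, atz(C,r['at'],.045))
z=cv2.resize(im[120:320,200:440],None,fx=3,fy=3,interpolation=cv2.INTER_CUBIC)
cv2.imwrite('pics/f_wrist.png',z)
E
```

```text
10.5 [0.63211801 0.06343918 0.24075468] [-0.14363618  1.26832266  0.20703961] 0.8028576285993191 [-0.42933886  0.61739793  0.5254061   1.44722466 -0.3219596   1.16503579
 -0.23553312]
(0.6325, 0.063, 0.09) [321.95883483 189.18479353]
(0.6325, 0.063, 0.031) [322.04525996 178.92875432]
{'at': [326.7, 183.3], 'conf': 0.61} [0.63892965 0.06324719 0.07      ]
{'at': [325.7, 183.2], 'conf': 0.3} [0.6360061  0.05847835 0.045     ]
```

View pics/f_wrist.png

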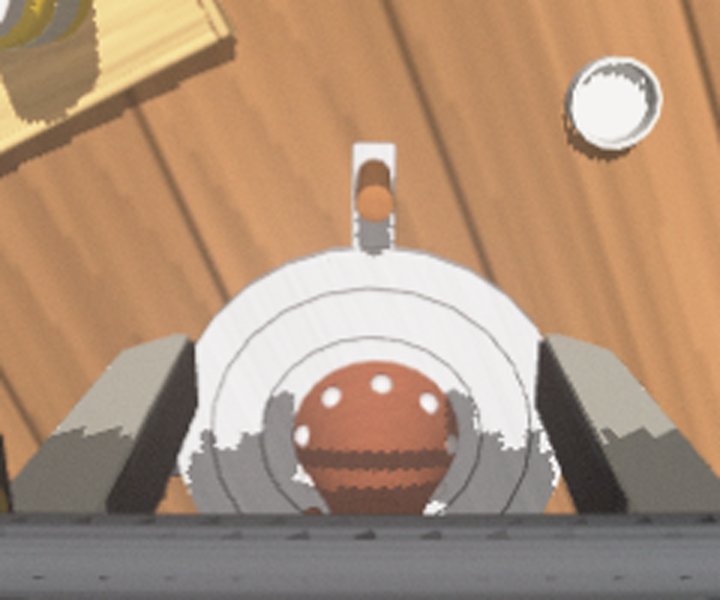

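arm_command:
  slide:
    - [0,0,-3]
    - [1,0,-12]
    - [2,0,-28]
    - [3,0.5,-50]
    - [3.5,0.5,-76]
    - [3.5,0.5,-102]
    - [3.5,0.5,-128]
    - [3.5,0.5,-150]
    - [3.5,0.5,-167]
    - [3.5,0.5,-178]
    - [3.5,0.5,-184]
    - [3.5,0.5,-185]
    - [3.5,0.5,-185]
  turn: [0,0,0,0,0,0,0,0,0,0,0,0,0]
  grip: [80,80,75,70,65,60,60,60,60,60,60,60,60]

```text
clock: 11.73
ee_pos: [0.6365, 0.0633, 0.0569]
orientation: [[-0.372, 0.001, 0.928], [-0.928, -0.0, -0.372], [-0.0, -1.0, 0.001]]
wrist_force: [-0.5, -1.0, 0.4]
grip_width: 0.599
```

```bash
python3 - <<'E'
from h import *
o=robot.observe();print(o['clock'],o['ee_pos'],o['wrist_force'],o['grip_width'])
C=cam('wrist')
print(proj(C,np.append(o['ee_pos'][:2],.09)))
for c in('wrist','side'):
    im=robot.get_image(c)[:,:,::-1].copy()
    im=im[120:320,200:440] if c=='wrist' else im[120:280,220:400]
    cv2.imwrite(f'pics/g_{c}.png',cv2.resize(im,None,fx=3,fy=3,interpolation=cv2.INTER_CUBIC))
E
```

```text
11.7333 [0.63646848 0.06329226 0.05692092] [-0.52187378 -0.95879725  0.39152423] 0.5991816690817154
[320.47705956 270.12737325]
```

View pics/g_wrist.png

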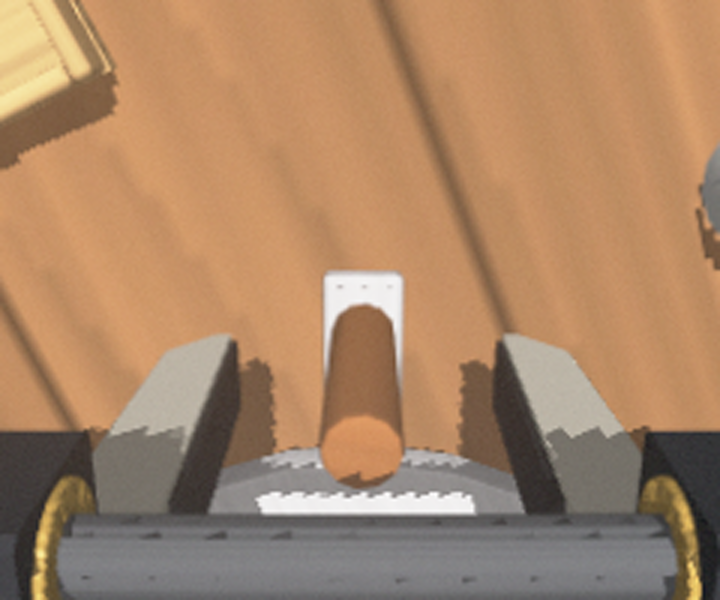

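View pics/g_side.png

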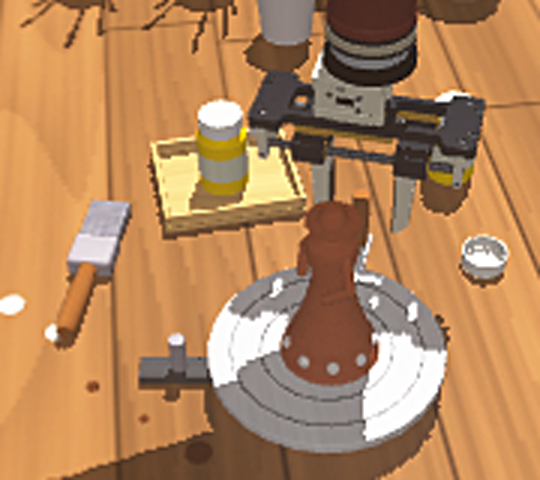

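arm_command:
  slide:
    - [0,0,0]
    - [0,0,0]
    - [0,0,0]
    - [0,0,0]
    - [0,0,0]
    - [0,0,0]
    - [0,0,0]
    - [0,0,0]
    - [0,0,0]
    - [0,0,0]
  turn: [0,0,0,0,0,0,0,0,0,0]
  grip: [50,42,34,28,24,20,17,14,10,10]
  force: 6

```text
clock: 12.67
ee_pos: [0.6359, 0.0634, 0.0566]
orientation: [[-0.372, -0.001, 0.928], [-0.928, 0.0, -0.372], [0.0, -1.0, -0.001]]
wrist_force: [-0.4, -0.2, 0.3]
grip_width: 0.17
```

```bash
python3 - <<'E'
import numpy as np
r=135.5;p0=1.173
def seg(a,ds):
    ph=a+np.array(ds)
    print(a,[[round(float(x),1),round(float(y),1),0] for x,y in zip(r*(np.cos(ph)-np.cos(a)),r*(np.sin(ph)-np.sin(a)))]);print([round(float(d),3) for d in ds])
d1=np.cumsum([.003,.007,.011,.015]+[.0175]*16); seg(p0,d1)
a=p0+round(d1[-1],3)
d=np.cumsum([.0175]*20)
for i in range(3): seg(a,d); a+=.35
print('left',2.847-a)
E
```

```text
1.173 [[-0.4, 0.2, 0], [-1.3, 0.5, 0], [-2.6, 1.1, 0], [-4.5, 1.8, 0], [-6.8, 2.6, 0], [-9.0, 3.4, 0], [-11.2, 4.2, 0], [-13.5, 4.9, 0], [-15.8, 5.5, 0], [-18.1, 6.1, 0], [-20.4, 6.7, 0], [-22.7, 7.3, 0], [-25.0, 7.8, 0], [-27.3, 8.2, 0], [-29.7, 8.6, 0], [-32.0, 9.0, 0], [-34.3, 9.4, 0], [-36.7, 9.7, 0], [-39.1, 9.9, 0], [-41.4, 10.1, 0]]
[0.003, 0.01, 0.021, 0.036, 0.053, 0.071, 0.089, 0.106, 0.124, 0.141, 0.159, 0.176, 0.194, 0.211, 0.229, 0.246, 0.264, 0.281, 0.299, 0.316]
1.489 [[-2.4, 0.2, 0], [-4.7, 0.3, 0], [-7.1, 0.4, 0], [-9.5, 0.4, 0], [-11.8, 0.5, 0], [-14.2, 0.4, 0], [-16.6, 0.3, 0], [-19.0, 0.2, 0], [-21.3, 0.1, 0], [-23.7, -0.1, 0], [-26.0, -0.4, 0], [-28.4, -0.7, 0], [-30.7, -1.0, 0], [-33.1, -1.3, 0], [-35.4, -1.8, 0], [-37.8, -2.2, 0], [-40.1, -2.7, 0], [-42.4, -3.2, 0], [-44.7, -3.8, 0], [-47.0, -4.4, 0]]
[0.018, 0.035, 0.053, 0.07, 0.088, 0.105, 0.123, 0.14, 0.158, 0.175, 0.193, 0.21, 0.228, 0.245, 0.263, 0.28, 0.298, 0.315, 0.333, 0.35]
1.839 [[-2.3, -0.6, 0], [-4.6, -1.3, 0], [-6.8, -2.1, 0], [-9.1, -2.8, 0], [-11.3, -3.6, 0], [-13.5, -4.5, 0], [-15.7, -5.4, 0],
[... 216 characters left out ...]
8.9, 0], [-42.6, -20.2, 0]]
[0.018, 0.035, 0.053, 0.07, 0.088, 0.105, 0.123, 0.14, 0.158, 0.175, 0.193, 0.21, 0.228, 0.245, 0.263, 0.28, 0.298, 0.315, 0.333, 0.35]
2.189 [[-1.9, -1.4, 0], [-3.8, -2.8, 0], [-5.7, -4.3, 0], [-7.5, -5.8, 0], [-9.3, -7.3, 0], [-11.1, -8.8, 0], [-12.9, -10.4, 0], [-14.6, -12.0, 0], [-16.3, -13.7, 0], [-18.0, -15.4, 0], [-19.7, -17.1, 0], [-21.3, -18.8, 0], [-22.9, -20.6, 0], [-24.4, -22.3, 0], [-26.0, -24.2, 0], [-27.5, -26.0, 0], [-28.9, -27.9, 0], [-30.3, -29.8, 0], [-31.7, -31.7, 0], [-33.1, -33.6, 0]]
[0.018, 0.035, 0.053, 0.07, 0.088, 0.105, 0.123, 0.14, 0.158, 0.175, 0.193, 0.21, 0.228, 0.245, 0.263, 0.28, 0.298, 0.315, 0.333, 0.35]
left 0.30799999999999983
```

arm_command:
  slide:
    - [-0.4,0.2,0]
    - [-1.3,0.5,0]
    - [-2.6,1.1,0]
    - [-4.5,1.8,0]
    - [-6.8,2.6,0]
    - [-9.0,3.4,0]
    - [-11.2,4.2,0]
    - [-13.5,4.9,0]
    - [-15.8,5.5,0]
    - [-18.1,6.1,0]
    - [-20.4,6.7,0]
    - [-22.7,7.3,0]
    - [-25.0,7.8,0]
    - [-27.3,8.2,0]
    - [-29.7,8.6,0]
    - [-32.0,9.0,0]
    - [-34.3,9.4,0]
    - [-36.7,9.7,0]
    - [-39.1,9.9,0]
    - [-41.4,10.1,0]
  turn: [0.003,0.01,0.021,0.036,0.053,0.071,0.089,0.106,0.124,0.141,0.159,0.176,0.194,0.211,0.229,0.246,0.264,0.281,0.299,0.316]
  grip: [10,10,10,10,10,10,10,10,10,10,10,10,10,10,10,10,10,10,10,10]
  force: 6

```text
clock: 14.33
ee_pos: [0.5944, 0.0733, 0.0566]
orientation: [[-0.063, -0.0, 0.998], [-0.998, -0.0, -0.063], [0.0, -1.0, -0.0]]
wrist_force: [1.2, -1.0, -2.4]
grip_width: 0.176
```

```bash
python3 - <<'E'
from h import *
o=robot.observe();print(o['clock'],o['ee_pos'],o['wrist_force'],o['grip_width'],o['qpos'])
for c in('wrist','side'):
    im=robot.get_image(c)[:,:,::-1].copy()
    im=im[120:320,200:440] if c=='wrist' else im[120:280,220:400]
    cv2.imwrite(f'pics/i_{c}.png',cv2.resize(im,None,fx=3,fy=3,interpolation=cv2.INTER_CUBIC))
E
```

```text
14.3333 [0.59440994 0.07325681 0.05660482] [ 1.1831561  -1.02512063 -2.41593922] 0.176427086495706 [-0.36280792  0.75301504  0.33684605  1.7462312  -0.35674556  0.70320516
  0.10109912]
```

View pics/i_side.png

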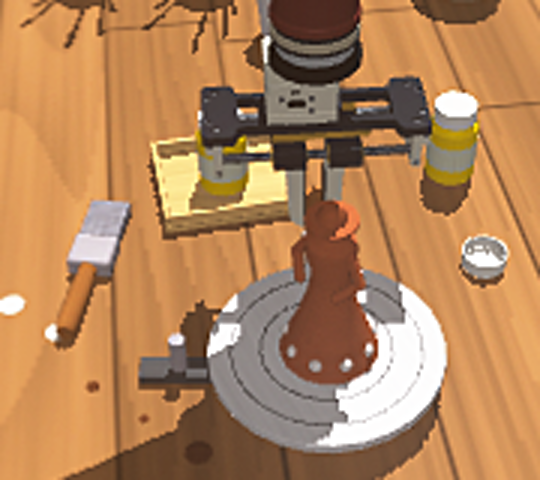

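View pics/i_wrist.png

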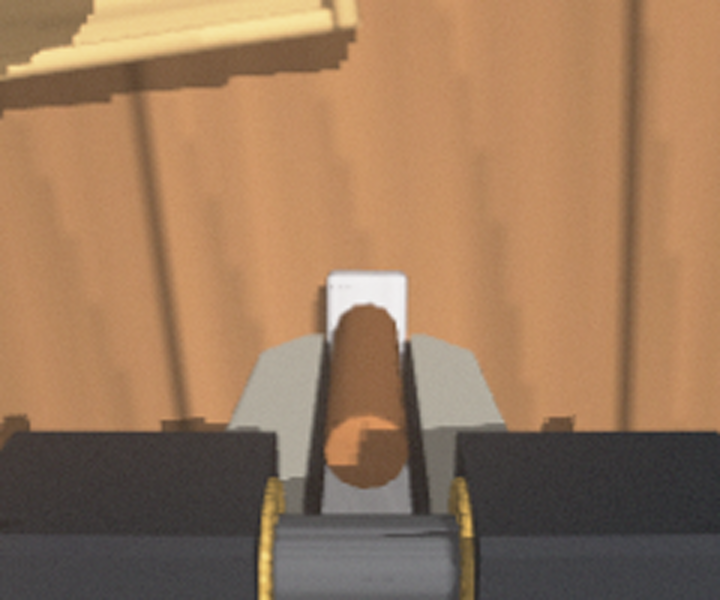

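arm_command:
  slide:
    - [-2.4,0.2,0]
    - [-4.7,0.3,0]
    - [-7.1,0.4,0]
    - [-9.5,0.4,0]
    - [-11.8,0.5,0]
    - [-14.2,0.4,0]
    - [-16.6,0.3,0]
    - [-19.0,0.2,0]
    - [-21.3,0.1,0]
    - [-23.7,-0.1,0]
    - [-26.0,-0.4,0]
    - [-28.4,-0.7,0]
    - [-30.7,-1.0,0]
    - [-33.1,-1.3,0]
    - [-35.4,-1.8,0]
    - [-37.8,-2.2,0]
    - [-40.1,-2.7,0]
    - [-42.4,-3.2,0]
    - [-44.7,-3.8,0]
    - [-47.0,-4.4,0]
  turn: [0.018,0.035,0.053,0.07,0.088,0.105,0.123,0.14,0.158,0.175,0.193,0.21,0.228,0.245,0.263,0.28,0.298,0.315,0.333,0.35]
  grip: [10,10,10,10,10,10,10,10,10,10,10,10,10,10,10,10,10,10,10,10]

```text
clock: 16.1
ee_pos: [0.5477, 0.0685, 0.0566]
orientation: [[0.283, 0.0, 0.959], [-0.959, -0.001, 0.283], [0.001, -1.0, 0.0]]
wrist_force: [1.9, -4.4, -5.0]
grip_width: 0.17
```

arm_command:
  slide:
    - [-2.3,-0.6,0]
    - [-4.6,-1.3,0]
    - [-6.8,-2.1,0]
    - [-9.1,-2.8,0]
    - [-11.3,-3.6,0]
    - [-13.5,-4.5,0]
    - [-15.7,-5.4,0]
    - [-17.9,-6.3,0]
    - [-20.0,-7.2,0]
    - [-22.2,-8.2,0]
    - [-24.3,-9.3,0]
    - [-26.4,-10.4,0]
    - [-28.5,-11.5,0]
    - [-30.6,-12.6,0]
    - [-32.7,-13.8,0]
    - [-34.7,-15.0,0]
    - [-36.7,-16.3,0]
    - [-38.7,-17.6,0]
    - [-40.7,-18.9,0]
    - [-42.6,-20.2,0]
  turn: [0.018,0.035,0.053,0.07,0.088,0.105,0.123,0.14,0.158,0.175,0.193,0.21,0.228,0.245,0.263,0.28,0.298,0.315,0.333,0.35]
  grip: [10,10,10,10,10,10,10,10,10,10,10,10,10,10,10,10,10,10,10,10]

```text
clock: 17.77
ee_pos: [0.5061, 0.0489, 0.0567]
orientation: [[0.595, 0.002, 0.804], [-0.804, 0.0, 0.595], [0.001, -1.0, 0.002]]
wrist_force: [3.7, -4.1, -6.6]
grip_width: 0.169
```

```bash
python3 - <<'E'
from h import *
o=robot.observe();print(o['clock'],o['ee_pos'],o['wrist_force'],o['grip_width'],o['qpos'])
for c in('wrist','side'):
    im=robot.get_image(c)[:,:,::-1].copy()
    im=im[120:320,200:440] if c=='wrist' else im[120:280,220:400]
    cv2.imwrite(f'pics/j_{c}.png',cv2.resize(im,None,fx=3,fy=3,interpolation=cv2.INTER_CUBIC))
E
```

```text
17.7667 [0.50611666 0.04885179 0.05669856] [ 3.66806339 -4.0631091  -6.58458921] 0.16910041670916928 [-0.22038286  0.63477164  0.12167282  2.00030181 -0.14702789  0.51239241
  0.64267903]
```

View pics/j_side.png

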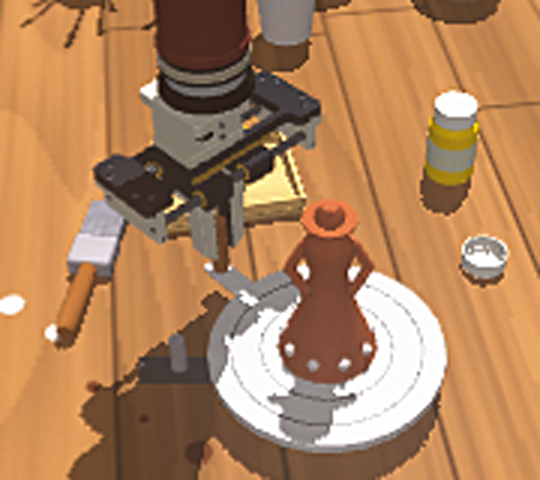

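View pics/j_wrist.png

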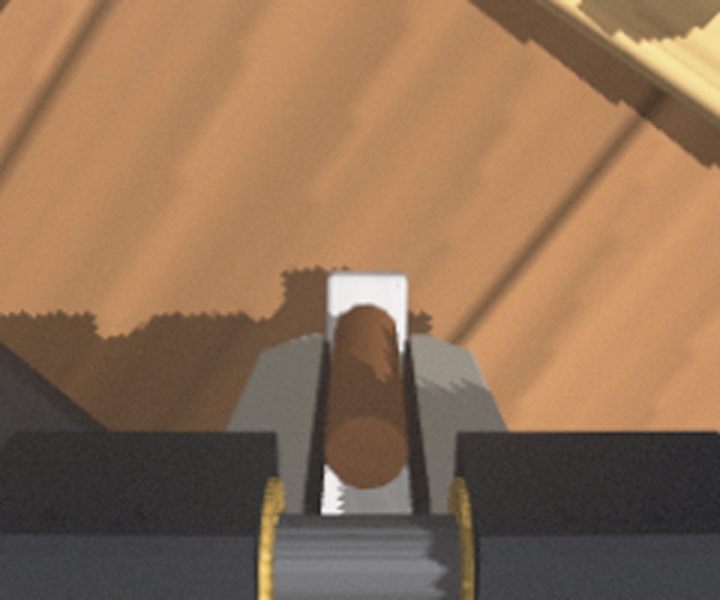

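arm_command:
  slide:
    - [-1.8,-1.5,0]
    - [-3.7,-2.9,-0.1]
    - [-5.5,-4.4,-0.2]
    - [-7.3,-5.9,-0.3]
    - [-9.1,-7.5,-0.4]
    - [-10.8,-9.0,-0.5]
    - [-12.6,-10.6,-0.5]
    - [-14.2,-12.3,-0.5]
    - [-15.9,-14.0,-0.5]
    - [-17.6,-15.7,-0.5]
    - [-19.2,-17.5,-0.5]
    - [-20.8,-19.2,-0.5]
    - [-22.3,-21.0,-0.5]
    - [-23.8,-22.8,-0.5]
    - [-25.3,-24.7,-0.5]
    - [-26.8,-26.5,-0.5]
    - [-28.2,-28.4,-0.5]
    - [-29.5,-30.4,-0.5]
    - [-30.9,-32.3,-0.5]
    - [-32.3,-34.2,-0.5]
  turn: [0.018,0.035,0.053,0.07,0.088,0.105,0.123,0.14,0.158,0.175,0.193,0.21,0.228,0.245,0.263,0.28,0.298,0.315,0.333,0.35]
  grip: [10,10,10,10,10,10,10,10,10,10,10,10,10,10,10,10,10,10,10,10]

```text
clock: 19.53
ee_pos: [0.4729, 0.0151, 0.0566]
orientation: [[0.835, 0.001, 0.551], [-0.551, 0.001, 0.835], [0.0, -1.0, 0.001]]
wrist_force: [2.1, -0.4, 4.8]
grip_width: 0.17
```

```bash
python3 - <<'E'
from h import *
o=robot.observe();print(o['clock'],o['ee_pos'],o['wrist_force'],o['grip_width'],o['qpos'])
for c in('wrist','side'):
    im=robot.get_image(c)[:,:,::-1].copy()
    im=im[120:320,200:440] if c=='wrist' else im[120:280,220:400]
    cv2.imwrite(f'pics/k_{c}.png',cv2.resize(im,None,fx=3,fy=3,interpolation=cv2.INTER_CUBIC))
r=135.;a=2.539
ds=np.cumsum([.0175]*11+[.015,.014,.012,.011,.01,.009,.009,.008,.007])
ph=a+ds
print([[round(float(x),1),round(float(y),1),0] for x,y in zip(r*(np.cos(ph)-np.cos(a)),r*(np.sin(ph)-np.sin(a)))]);print([round(float(d),3) for d in ds])
E
```

```text
19.5333 [0.47286846 0.01509478 0.05657239] [ 2.09816335 -0.38560252  4.77306621] 0.17032453927838972 [-0.08688378  0.59876751  0.01354163  2.09180593 -0.01917108  0.45055405
  0.92890755]
[[-1.3, -2.0, 0], [-2.6, -3.9, 0], [-3.9, -5.9, 0], [-5.1, -8.0, 0], [-6.3, -10.0, 0], [-7.4, -12.1, 0], [-8.5, -14.2, 0], [-9.6, -16.3, 0], [-10.6, -18.4, 0], [-11.6, -20.5, 0], [-12.6, -22.7, 0], [-13.4, -24.6, 0], [-14.1, -26.3, 0], [-14.7, -27.8, 0], [-15.2, -29.2, 0], [-15.7, -30.5, 0], [-16.1, -31.6, 0], [-16.5, -32.8, 0], [-16.8, -33.8, 0], [-17.1, -34.7, 0]]
[0.018, 0.035, 0.053, 0.07, 0.088, 0.105, 0.123, 0.14, 0.158, 0.175, 0.193, 0.208, 0.222, 0.234, 0.245, 0.255, 0.264, 0.273, 0.281, 0.288]
```

View pics/k_side.png

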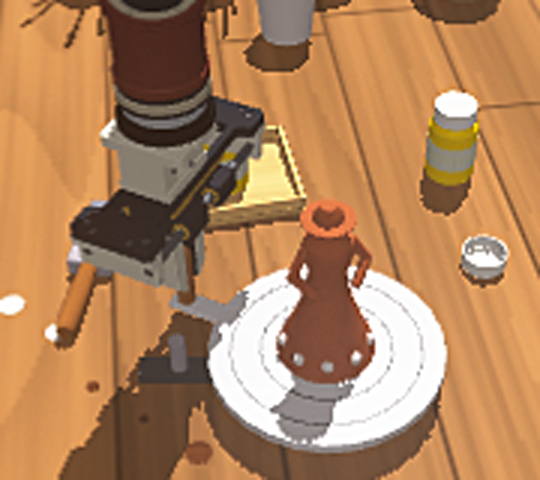

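View pics/k_wrist.png

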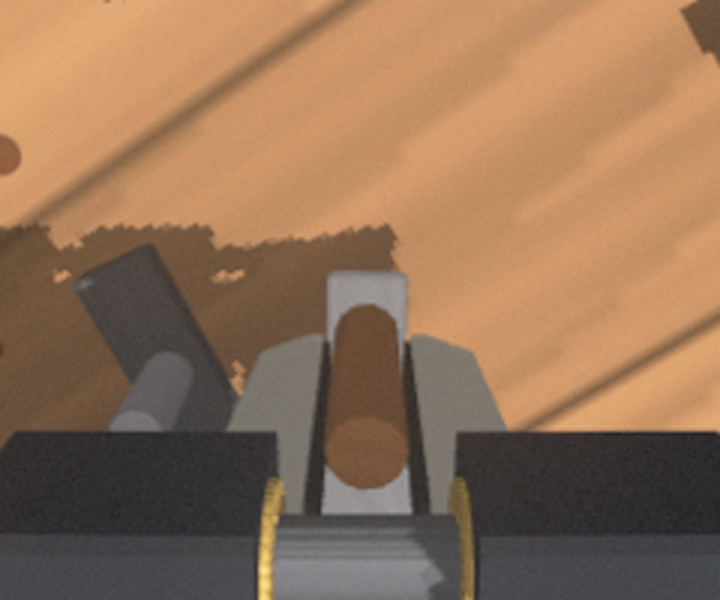

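arm_command:
  slide:
    - [-1.3,-2.0,0]
    - [-2.6,-3.9,0.1]
    - [-3.9,-5.9,0.2]
    - [-5.1,-8.0,0.2]
    - [-6.3,-10.0,0.2]
    - [-7.4,-12.1,0.2]
    - [-8.5,-14.2,0.2]
    - [-9.6,-16.3,0.2]
    - [-10.6,-18.4,0.2]
    - [-11.6,-20.5,0.2]
    - [-12.6,-22.7,0.2]
    - [-13.4,-24.6,0.2]
    - [-14.1,-26.3,0.2]
    - [-14.7,-27.8,0.2]
    - [-15.2,-29.2,0.2]
    - [-15.7,-30.5,0.2]
    - [-16.1,-31.6,0.2]
    - [-16.5,-32.8,0.2]
    - [-16.8,-33.8,0.2]
    - [-17.1,-34.7,0.2]
  turn: [0.018,0.035,0.053,0.07,0.088,0.105,0.123,0.14,0.158,0.175,0.193,0.208,0.222,0.234,0.245,0.255,0.264,0.273,0.281,0.288]
  grip: [10,10,10,10,10,10,10,10,10,10,10,10,10,10,10,10,10,10,10,10]

```text
clock: 21.3
ee_pos: [0.4557, -0.0196, 0.0566]
orientation: [[0.957, 0.0, 0.292], [-0.292, 0.001, 0.957], [0.0, -1.0, 0.001]]
wrist_force: [2.0, -1.3, 5.6]
grip_width: 0.169
```

arm_command:
  slide:
    - [-0.2,-0.7,0]
    - [-0.4,-1.4,0]
    - [-0.6,-2.1,0]
    - [-0.8,-2.8,0]
    - [-0.8,-2.8,0]
    - [-0.8,-2.8,0]
  turn: [0.005,0.01,0.015,0.02,0.02,0.02]
  grip: [10,10,10,10,10,10]

```text
clock: 21.8
ee_pos: [0.4548, -0.0224, 0.0566]
orientation: [[0.962, 0.0, 0.273], [-0.273, 0.001, 0.962], [-0.0, -1.0, 0.001]]
wrist_force: [2.1, -0.2, 6.4]
grip_width: 0.171
```

arm_command:
  slide:
    - [-0.1,-0.5,0]
    - [-0.3,-1.0,0]
    - [-0.4,-1.5,0]
    - [-0.5,-2.0,0]
    - [-0.5,-2.0,0]
    - [-0.5,-2.0,0]
  turn: [0.004,0.007,0.011,0.015,0.015,0.015]
  grip: [10,10,10,10,10,10]

```text
clock: 22.3
ee_pos: [0.4544, -0.024, 0.0566]
orientation: [[0.966, 0.0, 0.258], [-0.258, 0.001, 0.966], [-0.0, -1.0, 0.001]]
wrist_force: [2.6, 0.2, 5.5]
grip_width: 0.17
```

```bash
python3 - <<'E'
from h import *
o=robot.observe();print(o['clock'],o['ee_pos'],o['wrist_force'],o['grip_width'],o['qpos'])
for c in('wrist','side'):
    im=robot.get_image(c)[:,:,::-1].copy()
    im=im[120:320,200:440] if c=='wrist' else im[120:280,220:400]
    cv2.imwrite(f'pics/l_{c}.png',cv2.resize(im,None,fx=3,fy=3,interpolation=cv2.INTER_CUBIC))
E
```

```text
22.3 [ 0.45436454 -0.02401995  0.05656231] [2.60465179 0.20535184 5.54361406] 0.16950894699141433 [ 0.06326171  0.58355844 -0.08361849  2.13731916  0.1094449   0.42446708
  1.20350585]
```

View pics/l_wrist.png

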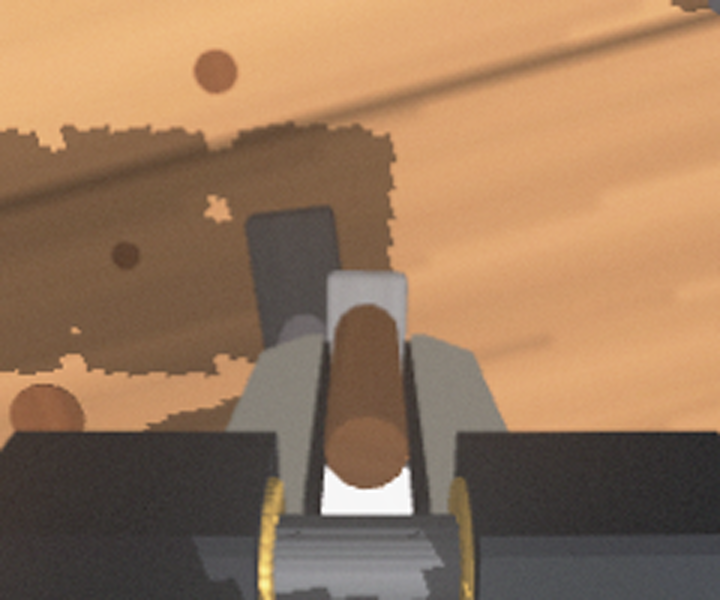

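View pics/l_side.png

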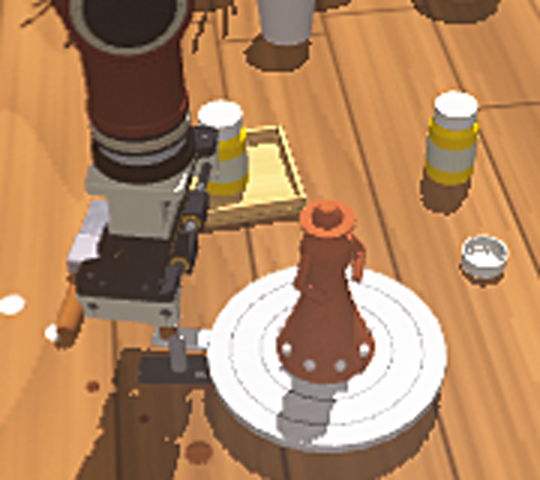

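arm_command:
  slide:
    - [-0.1,-0.4,0]
    - [-0.2,-0.8,0]
    - [-0.3,-1.2,0]
    - [-0.3,-1.2,0]
  turn: [0.003,0.006,0.009,0.009]
  grip: [10,10,10,10]

```text
clock: 22.73
ee_pos: [0.4544, -0.024, 0.0566]
orientation: [[0.969, 0.001, 0.248], [-0.248, 0.002, 0.969], [0.0, -1.0, 0.003]]
wrist_force: [2.5, 2.7, 4.5]
grip_width: 0.17
```

arm_command:
  slide:
    - [-0.1,-0.4,0]
    - [-0.2,-0.8,0]
    - [-0.2,-0.8,0]
  turn: [0.003,0.006,0.006]
  grip: [10,10,10]

```text
clock: 22.98
ee_pos: [0.4545, -0.0241, 0.0565]
orientation: [[0.97, 0.001, 0.242], [-0.242, 0.003, 0.97], [0.0, -1.0, 0.003]]
wrist_force: [2.4, 4.8, 4.2]
grip_width: 0.172
```

arm_command:
  slide:
    - [0,0,0]
    - [0,0,0]
    - [0,0,0]
    - [0,0,0]
    - [0,0,0]
    - [0,0,0]
    - [0,0,0]
  turn: [0,0,0,0,0,0,0]
  grip: [19,23,29,36,44,50,50]

```text
clock: 23.57
ee_pos: [0.453, -0.0274, 0.056]
orientation: [[0.969, -0.002, 0.246], [-0.246, -0.001, 0.969], [-0.002, -1.0, -0.001]]
wrist_force: [-0.3, 0.4, -0.7]
grip_width: 0.487
```

```bash
python3 - <<'E'
from h import *
o=robot.observe();print(o['clock'],o['ee_pos'],o['wrist_force'],o['grip_width'],o['qpos'])
im=robot.get_image('wrist')[:,:,::-1].copy()
im=im[120:320,200:440]
cv2.imwrite(f'pics/m_wrist.png',cv2.resize(im,None,fx=3,fy=3,interpolation=cv2.INTER_CUBIC))
E
```

```text
23.5667 [ 0.45304602 -0.02739343  0.0560332 ] [-0.33015331  0.35956817 -0.70885516] 0.48666705457487985 [ 0.07099454  0.58418376 -0.08562358  2.13906087  0.11606952  0.42440792
  1.21599956]
```

View pics/m_wrist.png

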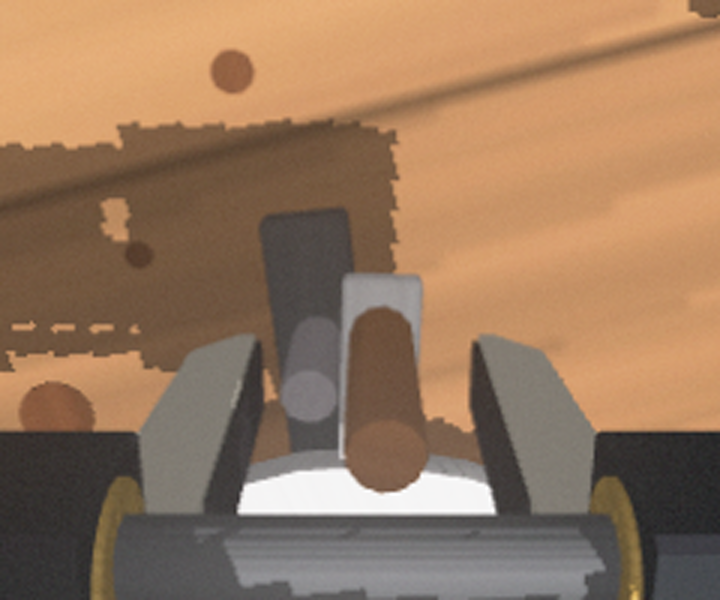

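arm_command:
  slide:
    - [0,0,3]
    - [0,0,10]
    - [0,0,22]
    - [0,0,40]
    - [0,0,62]
    - [0,0,86]
    - [0,0,110]
    - [0,0,134]
    - [0,0,156]
    - [0,0,174]
    - [0,0,186]
    - [0,0,190]
    - [0,0,190]
    - [0,0,190]
  turn: [0,0,0,0,0,0,0,0,0,0,0,0,0,0]
  grip: [50,50,50,50,50,50,50,50,50,50,50,50,50,50]

```text
clock: 24.78
ee_pos: [0.4534, -0.0269, 0.2461]
orientation: [[0.969, -0.001, 0.245], [-0.245, -0.0, 0.969], [-0.001, -1.0, -0.0]]
wrist_force: [0.5, 0.2, 0.4]
grip_width: 0.503
```

```bash
python3 - <<'E'
from h import *
o=robot.observe();print(o['clock'],o['ee_pos'],o['wrist_force'],o['grip_width'],o['qpos'])
for c,s in(('wrist',np.s_[100:300,200:440]),('side',np.s_[90:290,200:440]),('top',np.s_[100:300,220:460])):
    im=robot.get_image(c)[:,:,::-1][s]
    cv2.imwrite(f'pics/n_{c}.png',cv2.resize(im,None,fx=3,fy=3,interpolation=cv2.INTER_CUBIC))
E
```

```text
24.7833 [ 0.45337207 -0.02693063  0.2460787 ] [0.52215352 0.2337459  0.40131043] 0.5033095006742685 [ 0.11569588  0.28528978 -0.13578393  1.91600743  0.04721066  0.94406903
  1.28063104]
```

View pics/n_wrist.png

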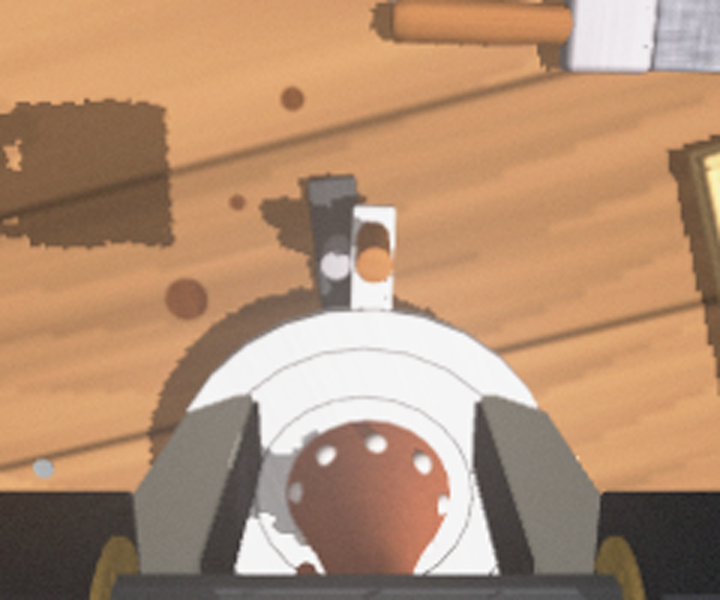

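View pics/n_side.png

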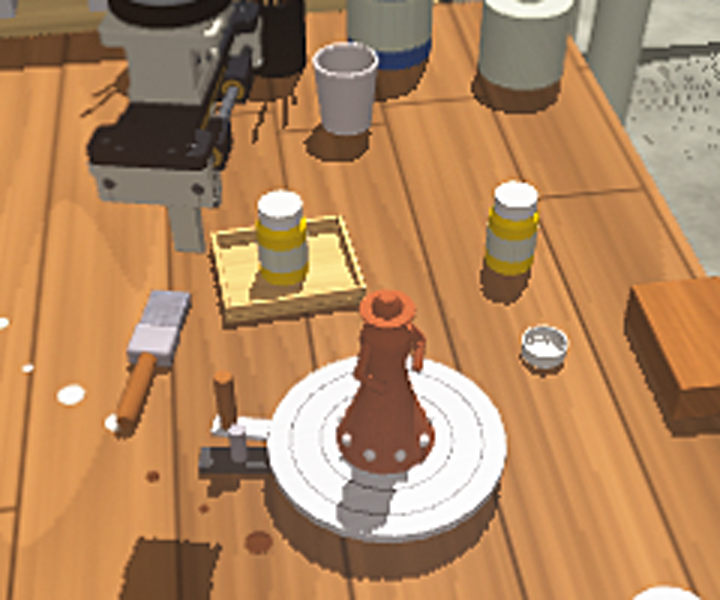

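View pics/n_top.png

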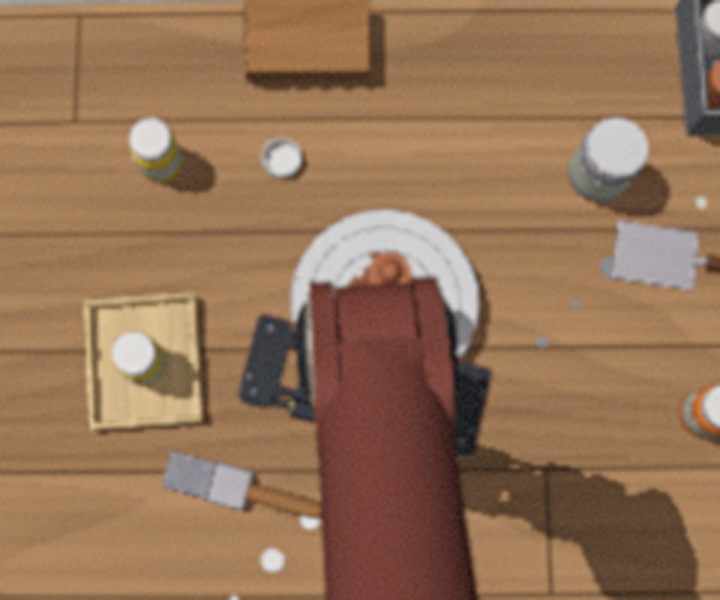

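```bash
python3 - <<'E'
from bench import robot
print(robot.job_done())
E
```

```text
the job is handed in; nothing more can be done
None
```

I moved the paint jar into the tray, turned the wheel to the stop by its peg, let go, raised the gripper clear and handed the job in at about 25 s of the 64 s allowed.

- **Jar:** The final side and top pictures show it standing upright near the middle of the tray.
- **Wheel:** I turned it at about 0.2 rad/s. At the end the gripper stopped moving while the push force rose from about 0 to 5 N. The last wrist picture shows the handle's arm right beside the stop post.
- **Figure:** It was still standing in the middle of the wheel in the last pictures, and nothing came close to it.
- **Rest of the bench:** The brush, cap, far jar and cup look unmoved in the final pictures. I did not compare positions by measurement, and some of the bench was hidden or cropped out of those views.

Two small disagreements came up:
- **Forces on the peg:** Up to about 9 N of sideways and vertical force built up while turning, because the path I estimated was slightly off the true circle. I corrected the path partway round.
- **Stop angle:** My estimate of the peg's stop angle was about 0.01 rad short of where contact actually came.

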